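# Pack and set the screw foot of a roller work support

### The arm

A 7-joint arm with a two-finger parallel gripper is mounted at the origin on a cart in front of the work surface, level with it; the furniture and walls round the work are solid. World frame = base frame: x ahead of the robot, y to its left, z up, the work surface at z = 0. Lengths are in m, angles in rad, forces in N, time in s.
With the tool pointing down it reaches from about 0.4 to 0.875 m from the base axis. Payload 19.3 kg.
Tool frame: the origin (TCP) lies on the front face of the gripper's body, between the roots of the fingers; the fingertips stand 73 mm ahead of it and the grasp point (between the pads) lies 54 mm ahead of it; z points along the fingers, y is the direction in which the jaws open and shut (so a half turn about z gives the same grasp; the last joint's range is limited). The gripper opens to 85 mm and grips with 20 to 120 N. Pads are 22 mm wide; open, the fingers measure 114 mm over their backs; the gripper's body (76 mm by 85 mm) begins 54 mm behind the grasp point. The pads swing forward as they close: fully open they stand 13 mm farther back than shut.
Start: joints at [1.118, 0.521, -0.036, 1.599, 0.021, 1.021, -0.113], TCP at [0.233, -0.58, 0.304] pointing down, gripper open.
Joint ranges: [-2.91, 2.91], [-0.3, 2.13], [-1.5, 1.42], [0.17, 2.43], [-1.26, 4.41], [0.16, 1.93], [-2.52, 2.52]. Speed limits (rad/s): [1.89, 1.89, 2.39, 2.39, 3.01, 3.01, 3.01].

### API

Orientations are given as [roll, pitch, yaw] about the fixed x, y, z axes, in that order (R = Rz(yaw) Ry(pitch) Rx(roll)).
In Python, from workcell import bot gives the robot as it stands.
- The arm moves only by the shell command python3 -m crank 'ROWS' [OPENING] [FORCE]. ROWS is a JSON object of lists of equal length, an entry for each row: "travel": the shift along the world's x, y, z in cm, a list of three; "rot": the turn, a rotation vector about the world's x, y, z in degrees, a list of three. A call has 1 to 8 rows; each row is the pose to reach, as a shift and turn from the pose commanded when the call began; what a row does not reach only later rows make up. A row lasts 1/10 s, in which the tool goes at most 50 mm and 8.59 degrees, less where a joint would pass 70% of its speed; a pose out of reach is approached as far as the arm can. A call with a gripper value outside its range is refused whole. OPENING is the opening, from -1 (shut) to 1 (fully open), so that 0 is half open, set as the call begins (- or left out, the last holds). The fingers move at their own pace and stop on an object; FORCE is the grip in N (left out, the last holds). Time passes only in rows, so rows that repeat a pose let the fingers close. It gives the time, the measured TCP pose, the force and the opening at its end, in the units of the state.
- bot.observe(): the state, without advancing time (a new reading comes with each control period).
- bot.grab_frame(name): name is "scene" or "top"; returns the picture (400x640x3 uint8, red, green, blue); there is no depth.
- bot.camera_model(name): a dict with "fx", "fy", "cx", "cy" (pixels), "R" (3x3) and "t" (3): a world point X has camera coordinates R X + t. Camera axes: x right, y down, z forward; pixel columns grow to the right and rows downward; lengths in m; the calibration is good to about 2 mm. A picture is of the moment at which its call begins. camera_model takes no time and is no camera call.
- bot.job_done(): hands the job in, once; it reports no verdict.
Trained networks look in the newest picture that a camera, given by its name, has taken for a name from the list of things; names that differ only in an ending like _2 or _b are one class to them, and where a whole thing is asked for, a point or a joint stands for the part that bears it (a point fixed in the world has none). Each returns a list of dicts, best first, with "conf" (0 to 1); they miss things now and then, are a little off and sometimes report something else, mostly with a low value. They report only what shows in the picture. A call takes as long as a camera call.
- bot.silhouettes(camera, thing): "pixels" (400x640 bool, what is visible of it) and "box" ([centre column, centre row, width, height] in pixels, round what is visible of it).
The state is a dict: "clock": time; "qpos": joint angles; "qd": joint speeds; "joint_efforts": joint torques, N m; "position": TCP position; "tool_rot": TCP orientation; "force": force on the tool from outside, world axes, zero at the start; "moment": the same for the moment, N m; "grip_width": finger opening in m.
Only numpy, scipy, OpenCV 4.12 (cv2) and the standard library are available. Lean on these libraries where they do the work, as an engineer would, in place of code of your own. Each camera call takes 0.05 s, during which the arm holds its last target.

### The job

The raked screw foot of the blue roller support hangs clear of the bench. Lay the pine offcut flat on the bench under the foot as a packer, with the whole pad over the wood, then screw the foot down (clockwise) by its red wing knob until it just bears on the packer, without lifting the support's base off the bench. Leave the support standing where it is and the other things alone.

Things in the scene. Friction and masses are not known exactly. Their poses are not given: they have to be found in the camera images.
- stand: blue steel roller support, 5 kg, loose, heavy enough to stay put: base 170 x 150 x 12 mm, roller top 120 mm high. Origin: centre of the base's underside; z up; x along the roller; the outrigger arm runs out along -y. The arm (26 mm square, top at z = 78 mm) ends in a steel threaded bush, 34 mm across, whose axis is raked 30 degrees from vertical, the lower end leaning outwards (-y) and the upper end in over the stand (+y). Bush top about 100 mm above the bench
- foot: round rubber foot pad, 24 mm across, at the lower end of the raked screw, 250 mm from the stand's origin along -y. Origin: centre of the pad's flat underside. Its frame has the directions of the stand's. At the start it hangs 26 to 28 mm above the bench, i.e. 4 to 6 mm above the top of a packer laid below it. It does not spin; it moves with the screw along the raked axis
- knob_grip (a point): centre of the red wing knob on the upper end of the screw, about 150 mm above the bench. The wing is a bar 52 mm long (point x), 16 mm thick (point y, the way to pinch it), 34 mm high (point z, from 15 mm above to 19 mm below this point). Its z points up along the raked screw axis: in the stand's frame (0, 0.5, 0.87). Below the wing is a thin hub and the bare screw, 15 mm thick; the bush begins 66 mm below it along the axis
- knob (a joint): turn of the screw, rad, growing as it is turned clockwise seen from the knob's end, which screws the foot down: 16 mm along the raked axis a full turn, i.e. 2.2 mm of height per rad. Knob and foot travel together. Range -1 to 11, starts between 0 and 0.9; it needs about 0.07 N m, and about 0.11 N m once the foot bears; it stays where it is left. Once the foot bears on something, further turning lifts the arm and tips the base about its far edge
- packer_center (a point): centre (half-way up) of the pine offcut used as packer: 45 mm wide (point x), 140 mm long (point y), 22 mm high (point z), about 80 g, loose, lying flat on the bench
- packer: the same pine offcut; origin: centre of its underside
- tape_measure: tape measure, 58 x 77 x 62 mm, bystander; origin under its centre
- screw_dish: round steel dish of screws, 86 mm across, 26 mm high, bystander; origin under its centre
- spring_clamp: black spring clamp lying flat, 75 x 106 x 20 mm, bystander; origin under its centre

How it is judged:
By the outcome, as a careful person would: the job done as asked, in the order asked, and still so for the second after the job is handed in, with the robot touching nothing.
It also fails if it takes over 69 s, if anything falls off the work surface, if the arm or the gripper's body presses on something with over 40 N, if the wrist force passes 120 N, or if a joint passes its speed limit or range.

## Working session

There is one attempt and no reset: what is moved stays moved. The work goes in short steps, Python scripts to look and compute and a shell command to move; the robot and the scene stay as the last step left them, time stands still between calls to the robot, and variables do not carry over. Pictures are saved under pics/ and viewed, and the job is handed in when it is done.

```bash
ls; mkdir -p pics; python3 - <<'E'
from workcell import bot
import cv2,numpy as np
np.set_printoptions(precision=4,suppress=True)
print(bot.observe())
for c in ("scene","top"):
    im=bot.grab_frame(c); cv2.imwrite(f"pics/{c}0.png",im[:,:,::-1]); m=bot.camera_model(c)
    R=np.array(m["R"]);t=np.array(m["t"]);print(c,m["fx"],m["cx"],m["cy"],-R.T@t,R[2])
    for th in ("packer","stand","foot","knob","tape_measure","screw_dish","spring_clamp"):
        for s in bot.silhouettes(c,th)[:2]: print(th,s["conf"],s["box"],s["pixels"].sum())
print(bot.observe()["clock"])
E
```

```text
pics
{'clock': 0.0, 'qpos': array([ 1.1178,  0.522 , -0.0363,  1.6   ,  0.0212,  1.0211, -0.1128]), 'qd': array([ 0.0007,  0.0005,  0.0001, -0.0012, -0.    ,  0.0007,  0.0013]), 'joint_efforts': array([ -0.    , -92.7115,   1.9801, -36.9934,   0.0179,   0.0083,
        -0.    ]), 'position': array([ 0.2333, -0.5795,  0.3033]), 'tool_rot': array([-3.1405,  0.    ,  0.3828]), 'force': array([ 0.0006, -0.6776,  0.5389]), 'moment': array([ 0.0097, -0.0028, -0.0432]), 'grip_width': 0.085407070122972}
scene 503.7017792798637 315.3501998846892 209.77680645303283 [0.2387 0.4698 0.8748] [ 0.321  -0.6034 -0.73  ]
packer 0.71 [409.2, 207.7, 38.6, 47.4] 994
stand 0.58 [300.1, 287.1, 110.8, 176.2] 8508
foot 0.66 [335.6, 213.2, 24.5, 27.6] 269
knob 0.58 [334.6, 208.6, 25.3, 13.0] 216
tape_measure 0.7 [348.1, 160.2, 24.7, 33.9] 544
tape_measure 0.57 [408.3, 207.1, 41.6, 53.1] 997
screw_dish 0.89 [267.4, 213.3, 34.8, 26.6] 828
screw_dish 0.72 [332.2, 208.6, 21.1, 20.5] 238
spring_clamp 0.94 [294.9, 181.5, 49.3, 21.0] 661
top 393.6340752682798 316.11802604419074 200.4906146229478 [ 0.4621 -0.1624  0.9728] [ 0.1131 -0.0137 -0.9935]
packer 0.61 [393.5, 261.8, 59.7, 21.2] 1111
stand 0.78 [268.8, 228.8, 135.8, 77.3] 5527
foot 0.54 [314.2, 212.9, 20.6, 22.5] 298
knob 0.88 [312.6, 214.5, 24.7, 21.2] 349
tape_measure 0.72 [422.4, 181.8, 34.4, 28.2] 495
screw_dish 0.76 [320.1, 144.6, 33.0, 29.8] 902
spring_clamp 0.86 [374.8, 150.6, 36.4, 37.1] 584
0.8
```

View pics/scene0.png

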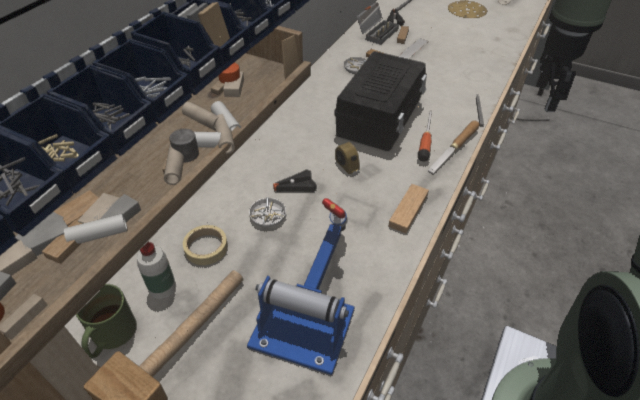

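View pics/top0.png

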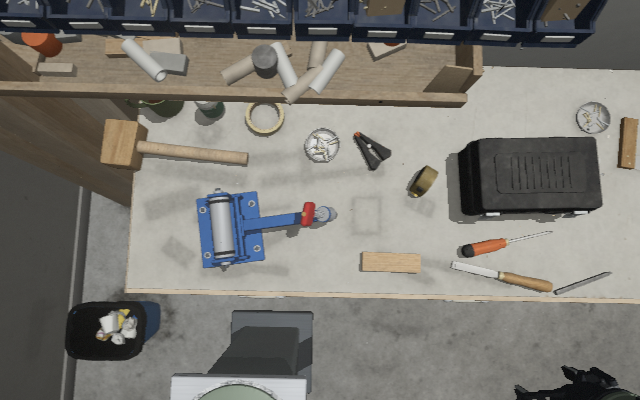

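```bash
python3 - <<'E'
import cv2
a=cv2.imread("pics/top0.png"); cv2.imwrite("pics/t0z.png",cv2.resize(a[175:290,185:345],None,fx=5,fy=5,interpolation=cv2.INTER_CUBIC))
cv2.imwrite("pics/t0p.png",cv2.resize(a[235:290,340:440],None,fx=8,fy=8,interpolation=cv2.INTER_CUBIC))
a=cv2.imread("pics/scene0.png"); cv2.imwrite("pics/s0z.png",cv2.resize(a[180:380,240:440],None,fx=3,fy=3,interpolation=cv2.INTER_CUBIC))
E
```

```text
(no output)
```

View pics/t0z.png

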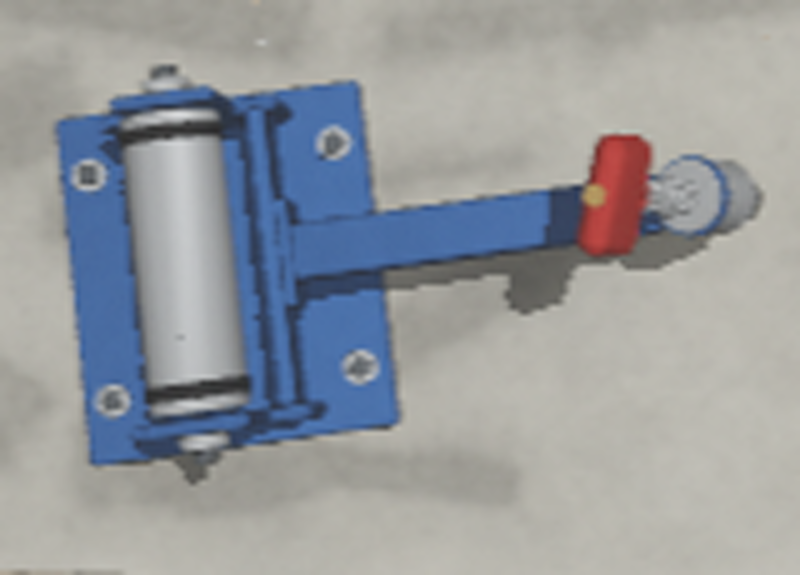

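View pics/t0p.png

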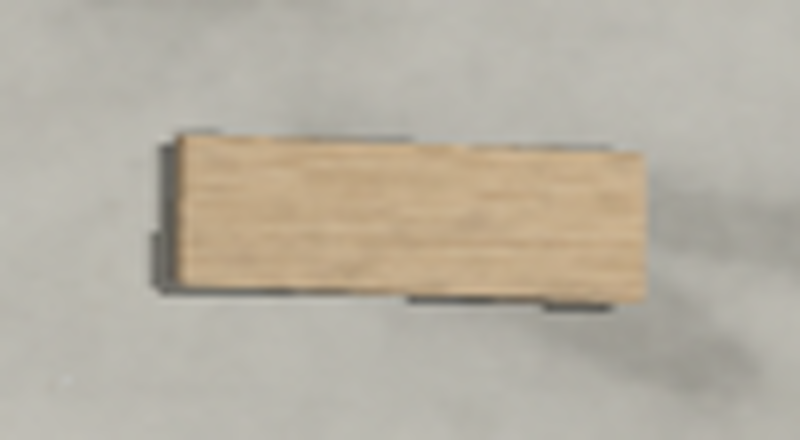

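View pics/s0z.png

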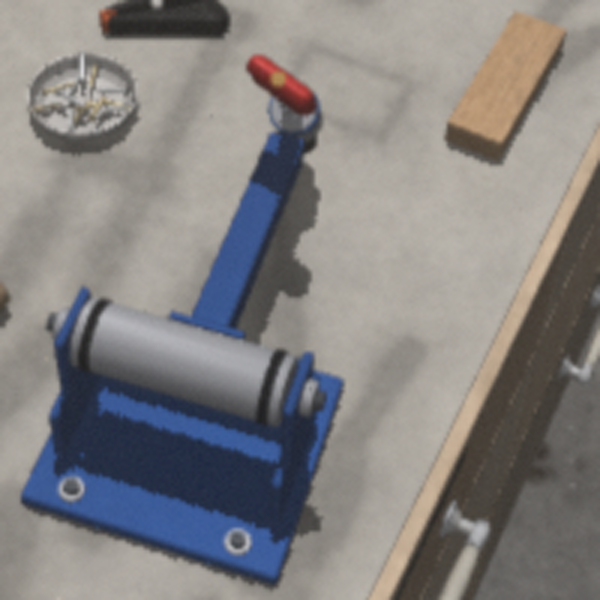

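```bash
cat > h.py <<'E'
import numpy as np,cv2
from scipy.optimize import least_squares
from workcell import bot
np.set_printoptions(precision=4,suppress=True)
def proj(c,X):
    m=bot.camera_model(c);X=np.atleast_2d(X)@np.array(m["R"]).T+np.array(m["t"])
    return np.c_[m["fx"]*X[:,0]/X[:,2]+m["cx"],m["fy"]*X[:,1]/X[:,2]+m["cy"]]
def unz(p,s,ox,oy): return (np.array(p,float)+.5)/s-.5+[ox,oy]
def T(p,L):
    c,s=np.cos(p[2]),np.sin(p[2]);L=np.atleast_2d(L);return np.c_[p[0]+c*L[:,0]-s*L[:,1],p[1]+s*L[:,0]+c*L[:,1],L[:,2]]
def ray(c,uv,z):
    m=bot.camera_model(c);R=np.array(m["R"]);o=-R.T@np.array(m["t"]);d=R.T@[(uv[0]-m["cx"])/m["fx"],(uv[1]-m["cy"])/m["fy"],1]
    return o+d*(z-o[2])/d[2]
E
python3 - <<'E'
from h import *
tz=unz([[57,120],[358,82],[400,425],[92,464]],5,185,175)
B=np.array([[.085,.075,.012],[.085,-.075,.012],[-.085,-.075,.012],[-.085,.075,.012]])
sz=unz([[345,378],[278,571],[22,495]],3,240,180)
f=lambda p:np.r_[(proj("top",T(p,B))-tz).ravel(),(proj("scene",T(p,B[[2,3,0]]))-sz).ravel()]
r=least_squares(f,[.4,0,.1]);
for k in (0,1):print(ray("top",tz[k],.012))
print("stand",r.x,np.degrees(r.x[2]));print(r.fun.reshape(-1,2))
S=r.x
for c in("top","scene"):
  print(c,proj(c,T(S,[[0,-.25,.027],[0,-.179,.15],[0,-.25,.022]])))
tp=unz([[180,136],[646,152],[648,302],[178,287]],8,340,235)
P=np.array([[.0225,.07,.022],[.0225,-.07,.022],[-.0225,-.07,.022],[-.0225,.07,.022]])
sp=unz([[520,12],[566,35],[499,147],[447,125]],3,240,180)
g=lambda p:np.r_[(proj("top",T(p,P))-tp).ravel(),(proj("scene",T(p,P[[1,2,3,0]]))-sp).ravel()]
r=least_squares(g,[.3,-.3,0]);print("packer",r.x,np.degrees(r.x[2]));print(r.fun.reshape(-1,2))
for n,uv in dict(edge=(393,293),clamp=(375,152),tape=(422,182),dish=(320,145),box=(465,212),handle=(465,250)).items(): print(n,ray("top",uv,0.02))
print("foot",T(S,[[0,-.25,.027]]),"knob",T(S,[[0,-.179,.15]]))
E
```

```text
[0.5691 0.1182 0.012 ]
[ 0.5915 -0.0279  0.012 ]
stand [0.4983 0.0335 0.1553] 8.899157625735256
[[-1.0319 -0.6623]
 [-0.1701 -0.9824]
 [-0.3963 -0.3194]
 [-1.0233  0.2991]
 [ 1.2515 -1.813 ]
 [ 0.8236  1.277 ]
 [-0.0452 -1.2921]]
top [[331.5746 214.4102]
 [301.2697 214.2928]
 [331.4603 214.5704]]
scene [[341.1161 226.1525]
 [332.7863 210.5891]
 [341.0365 227.6221]]
packer [ 0.4265 -0.3555 -0.0255] -1.4599501496857374
[[-1.0325 -0.4714]
 [-1.2048  0.3159]
 [-1.7942  0.5287]
 [-1.438  -0.3681]
 [-0.8082 -1.1507]
 [ 1.3236 -2.4937]
 [ 1.5021 -1.6909]
 [ 0.3939 -1.644 ]]
edge [ 0.3535 -0.3635  0.02  ]
clamp [ 0.695  -0.3187  0.02  ]
tape [ 0.6227 -0.435   0.02  ]
dish [ 0.7091 -0.1821  0.02  ]
box [ 0.5511 -0.5399  0.02  ]
handle [ 0.4589 -0.538   0.02  ]
foot [[ 0.537  -0.2135  0.027 ]] knob [[ 0.526  -0.1433  0.15  ]]
```

```bash
python3 - <<'E'
from h import *
def tri(a,b):
    r=least_squares(lambda X:np.r_[(proj("top",X)-a).ravel(),(proj("scene",X)-b).ravel()],[.5,-.15,.1]);return r.x,r.fun
S=[.4983,.0335,.1553]
def loc(X):
    c,s=np.cos(S[2]),np.sin(S[2]);d=X[:2]-np.array(S[:2]);return np.array([c*d[0]+s*d[1],-s*d[0]+c*d[1],X[2]])
Z=lambda p:unz(p,5,185,175)
Q=lambda p:unz(p,3,240,180)
for n,a,b in (("cap",(594,195),(278,79)),("wing",(616,195),(282,84)),("tipA",(628,138),(253,62)),("tipB",(603,250),(313,106)),("bush",(692,194),(295,112)),("bushrimR",(729,190),(318,118)),("armTopEndcorner",(548,192),(263,150))):
    X,f=tri(Z(a),Q(b));print(n,X,loc(X),f)
E
```

```text
cap [ 0.5281 -0.1475  0.158 ] [ 0.0014 -0.1834  0.158 ] [-0.1887 -0.5564  0.549   0.0852]
wing [ 0.5293 -0.1565  0.1441] [ 0.0013 -0.1925  0.1441] [-0.1762 -0.5203  0.5129  0.0785]
tipA [ 0.5532 -0.1609  0.1496] [ 0.0242 -0.2006  0.1496] [-0.2009 -0.5883  0.5848  0.0982]
tipB [ 0.5052 -0.1519  0.1394] [-0.0219 -0.1843  0.1394] [-0.0037 -0.011   0.0108  0.0015]
bush [ 0.5351 -0.1909  0.0803] [ 0.0016 -0.2274  0.0803] [-0.066  -0.1955  0.1913  0.0278]
bushrimR [ 0.5325 -0.2113  0.0565] [-0.0041 -0.2471  0.0565] [ 0.9136  2.7176 -2.6617 -0.3693]
armTopEndcorner [ 0.5304 -0.1272  0.107 ] [ 0.0069 -0.1637  0.107 ] [ 0.2153  0.6338 -0.6041 -0.0957]
```

```bash
python3 - <<'E'
from h import *
S=[.4983,.0335,.1553]
def loc(X):
    c,s=np.cos(S[2]),np.sin(S[2]);d=X[:2]-np.array(S[:2]);return np.array([c*d[0]+s*d[1],-s*d[0]+c*d[1],X[2]])
for z in (.027,.037):
  X=ray("top",unz((763,195),5,185,175),z);print(X,loc(X))
for uv in ((313,150),(318,145)):
  X=ray("scene",unz(uv,3,240,180),.03);print(X,loc(X))
# residual-shifted stand fit allowing per-camera pixel offset
tz=unz([[57,120],[358,82],[400,425],[92,464]],5,185,175)
B=np.array([[.085,.075,.012],[.085,-.075,.012],[-.085,-.075,.012],[-.085,.075,.012]])
for i in range(4): X=ray("top",tz[i],.012);print(X)
E
```

```text
[ 0.5393 -0.227   0.027 ] [ 0.0002 -0.2637  0.027 ]
[ 0.5385 -0.2263  0.037 ] [-0.0005 -0.2629  0.037 ]
[ 0.5258 -0.2047  0.03  ] [-0.0097 -0.2396  0.03  ]
[ 0.5246 -0.2108  0.03  ] [-0.0118 -0.2455  0.03  ]
[0.5691 0.1182 0.012 ]
[ 0.5915 -0.0279  0.012 ]
[ 0.4252 -0.0547  0.012 ]
[0.4035 0.0921 0.012 ]
```

```bash
cat >> h.py <<'E'
S=[.4980,.0325,.1553]
AX=np.array([0,.5,.8660])
def wing(c,phi):
    e1=np.array([1,0,0]);e2=np.cross(AX,e1)
    x=np.cos(phi)*e1+np.sin(phi)*e2;y=np.cross(AX,x)
    return np.array([c+sx*.026*x+sy*.008*y+z*AX for z in(.015,-.019) for sx,sy in((1,1),(1,-1),(-1,-1),(-1,1))])
def draw(src,dst,c,box,s,segs):
    a=cv2.imread(src)[box[1]:box[3],box[0]:box[2]];a=cv2.resize(a,None,fx=s,fy=s,interpolation=cv2.INTER_CUBIC)
    for L,col in segs:
        uv=(proj(c,T(S,L))-[box[0],box[1]]+.5)*s-.5
        cv2.polylines(a,[np.round(uv).astype(int)],False,col,1)
    cv2.imwrite(dst,a)
def circ(c,r,ax):
    u=np.array([1,0,0]);v=np.cross(ax,u);t=np.linspace(0,6.283,40)
    return c+r*(np.outer(np.cos(t),u)+np.outer(np.sin(t),v))
def segs(pz,phi,zk):
    F=np.array([0,-.25,pz]);K=F+AX*(zk-pz)/.866
    W=wing(K,phi);o=[]
    for q in(W[:4],W[4:]): o.append((np.r_[q,q[:1]],(0,255,0)))
    for i in range(4):o.append((W[[i,i+4]],(0,255,0)))
    o.append((circ(F,.012,np.array([0,0,1])),(0,255,255)))
    o.append((circ(K-AX*.066,.017,AX),(255,0,255)))
    o.append((np.array([F,K]),(255,255,0)))
    b=.085;d=.075;o.append((np.array([[b,d,.012],[b,-d,.012],[-b,-d,.012],[-b,d,.012],[b,d,.012]]),(255,255,255)))
    o.append((np.array([[.013,-.075,.078],[.013,-.2,.078],[-.013,-.2,.078],[-.013,-.075,.078]]),(255,255,255)))
    return o
E
python3 - <<'E'
from h import *
s=segs(.027,-.3,.15)
draw("pics/top0.png","pics/o1.png","top",(185,175,345,290),5,s)
draw("pics/scene0.png","pics/o2.png","scene",(240,180,370,380),3,s)
E
```

```text
(no output)
```

View pics/o1.png

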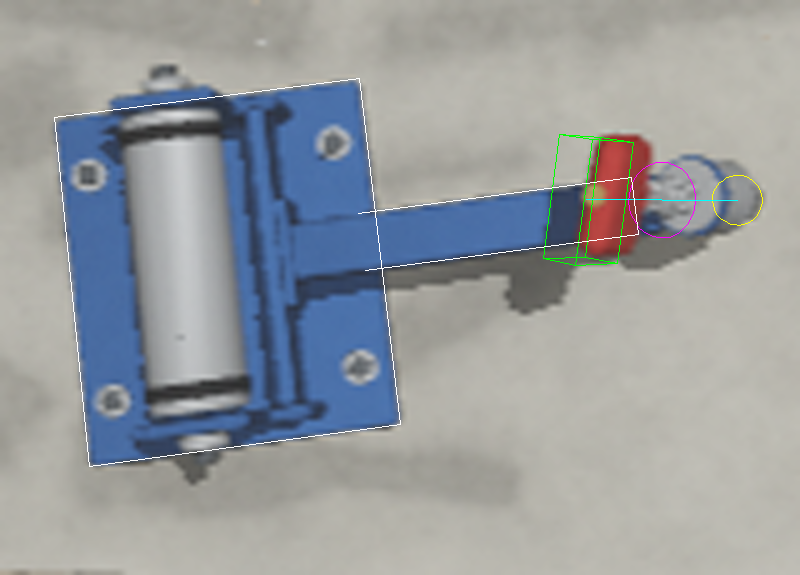

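View pics/o2.png

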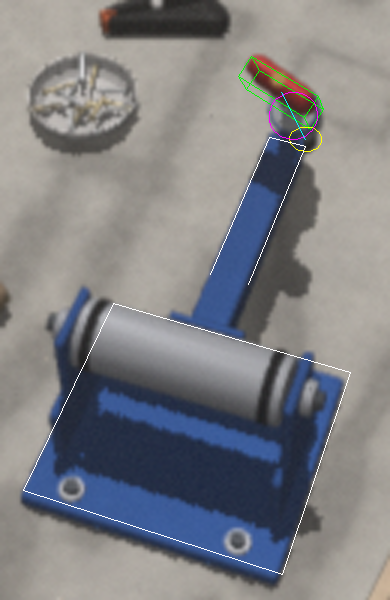

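```bash
python3 - <<'E'
import cv2
a=cv2.imread("pics/top0.png")[198:234,290:345]; b=cv2.resize(a,None,fx=12,fy=12,interpolation=cv2.INTER_LANCZOS4);cv2.imwrite("pics/z1.png",b)
a=cv2.imread("pics/scene0.png")[190:250,310:365]; b=cv2.resize(a,None,fx=10,fy=10,interpolation=cv2.INTER_LANCZOS4);cv2.imwrite("pics/z2.png",b)
E
```

```text
(no output)
```

View pics/z1.png

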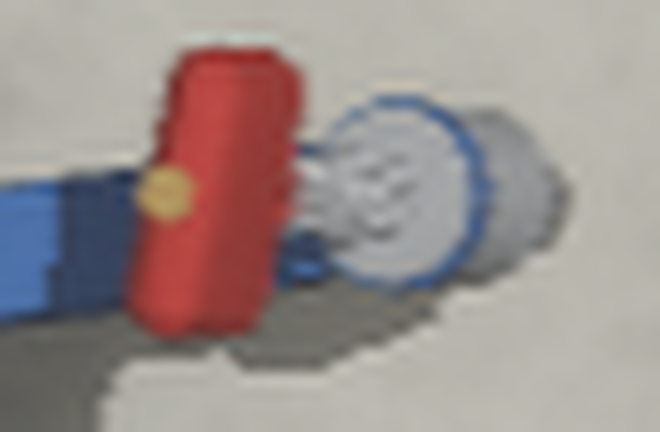

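View pics/z2.png

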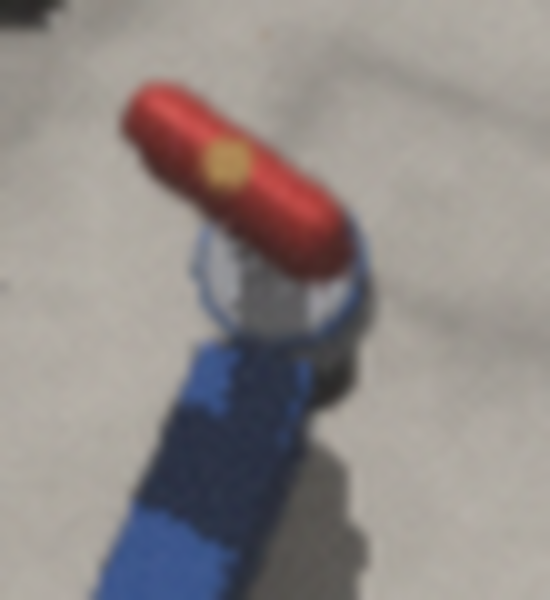

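```bash
python3 - <<'E'
from h import *
def loc(X):
    c,s=np.cos(S[2]),np.sin(S[2]);d=X[:2]-np.array(S[:2]);return np.array([c*d[0]+s*d[1],-s*d[0]+c*d[1],X[2]])
U=lambda p:unz(p,12,290,198)
V=lambda p:unz(p,10,310,190)
offs=np.array([.8,-.6])
for o in (0,1):
 for n,a,b in (("dot",(166,193),(227,164)),("ring",(405,190),(282,262))):
  a1=U(a);b1=V(b)+offs*o*-1*-1
  r=least_squares(lambda X:np.r_[(proj("top",X)-a1).ravel(),(proj("scene",X)-b1).ravel()],[.5,-.15,.1]);print(o,n,r.x,loc(r.x),r.fun)
# tape height check etc: roller top
print(proj("top",T(S,[[0,-.227,.1],[0,-.227,.08]])),proj("scene",T(S,[[0,-.227,.1],[0,-.227,.08]])),proj("scene",T(S,[[0,-.205,.1]])))
E
```

```text
0 dot [ 0.5281 -0.1474  0.1582] [ 0.0019 -0.1824  0.1582] [-0.2058 -0.6067  0.5987  0.0929]
0 ring [ 0.5354 -0.1912  0.0836] [ 0.0023 -0.2268  0.0836] [-0.146  -0.4325  0.4239  0.0618]
1 dot [ 0.5273 -0.1477  0.1602] [ 0.0011 -0.1825  0.1602] [-0.0937 -0.2762  0.2728  0.0422]
1 ring [ 0.5345 -0.1914  0.0859] [ 0.0014 -0.2269  0.0859] [-0.0334 -0.099   0.0971  0.0141]
[[323.6195 213.3741]
 [323.3092 214.08  ]] [[339.5099 210.7604]
 [339.1964 217.1584]] [[336.3832 218.0956]]
```

```bash
python3 -m crank '{"travel":[[2.4,2.3,0],[4.8,4.6,0],[7.2,6.9,-1],[9.6,9.2,-3],[12,11.5,-5],[14.4,13.8,-7],[16.8,16,-9],[19.2,18.2,-11]],"rot":[[0,0,8.3],[0,0,16.6],[0,0,25],[0,0,33.3],[0,0,41.6],[0,0,50],[0,0,58.3],[0,0,66.6]]}' 1 40; python3 -m crank '{"travel":[[0,0,0],[0,0,0]],"rot":[[0,0,0],[0,0,0]]}';python3 -c "
from h import *
print(bot.observe()['qpos'])"
```

```text
clock: 1.6
position: [0.4263, -0.3969, 0.1933]
tool_rot: [3.141, 0.0, 1.551]
force: [0.7, -1.3, 0.6]
grip_width: 0.0856
clock: 1.8
position: [0.4255, -0.3975, 0.1936]
tool_rot: [-3.141, -0.001, 1.545]
force: [-0.7, -0.4, 1.0]
grip_width: 0.086
[ 0.8837  0.6093 -0.3327  1.7961  0.2684  0.7816  0.3888]
```

```bash
python3 -m crank '{"travel":[[0,0,-3],[0,0,-6],[0,0,-9],[0,0,-11],[0,0,-11.7],[0,0,-11.7],[0,0,-11.7]],"rot":[[0,0,0],[0,0,0],[0,0,0],[0,0,0],[0,0,0],[0,0,0],[0,0,0]]}' 1 40; python3 - <<'E'
from h import *
cv2.imwrite("pics/t1.png",cv2.resize(bot.grab_frame("top")[170:330,260:480,::-1],None,fx=3.5,fy=3.5))
E
```

```text
clock: 2.5
position: [0.4256, -0.3985, 0.0781]
tool_rot: [3.141, 0.001, 1.544]
force: [0.7, -0.2, 0.1]
grip_width: 0.0855
```

View pics/t1.png

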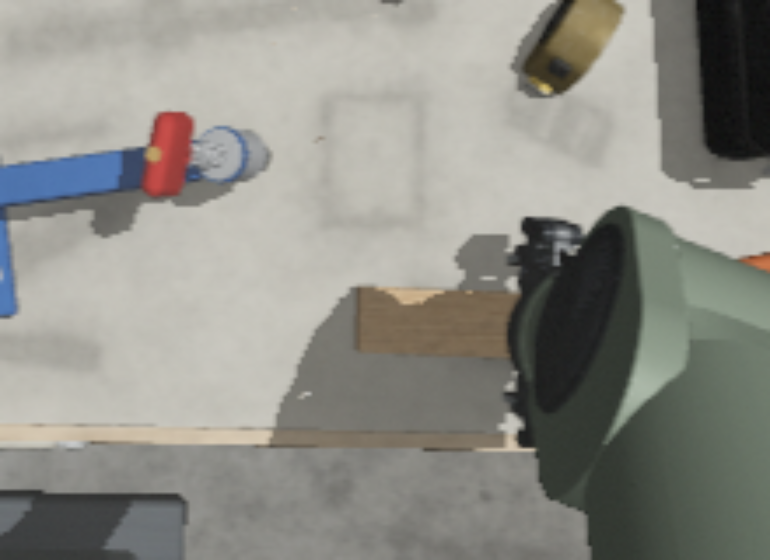

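```bash
python3 -m crank '{"travel":[[0,0,-0.15],[0,0,-0.15],[0,0,-0.15],[0,0,-0.15],[0,0,-0.15],[0,0,-0.15],[0,0,-0.15]],"rot":[[0,0,0],[0,0,0],[0,0,0],[0,0,0],[0,0,0],[0,0,0],[0,0,0]]}' -1 40;  python3 -m crank '{"travel":[[0,0,0.5],[0,0,1.5],[0,0,1.5]],"rot":[[0,0,0],[0,0,0],[0,0,0]]}'; python3 - <<'E'
from h import *
for c in ("top","scene"):
  im=bot.grab_frame(c)[:,:,::-1]; cv2.imwrite(f"pics/{c}2.png",im)
a=cv2.imread("pics/top2.png")[235:290,320:440]; b=cv2.imread("pics/scene2.png")[160:260,360:460]
cv2.imwrite("pics/t2.png",cv2.resize(a,None,fx=6,fy=6));cv2.imwrite("pics/s2.png",cv2.resize(b,None,fx=6,fy=6))
E
```

```text
clock: 3.25
position: [0.4256, -0.3979, 0.0759]
tool_rot: [3.141, 0.0, 1.545]
force: [-2.0, 0.7, 7.5]
grip_width: 0.0441
clock: 3.55
position: [0.4259, -0.3982, 0.0919]
tool_rot: [3.14, 0.001, 1.545]
force: [0.1, -0.2, -0.1]
grip_width: 0.0441
```

View pics/t2.png

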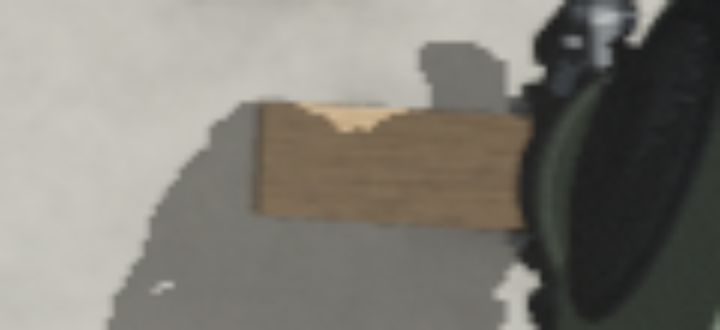

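View pics/s2.png

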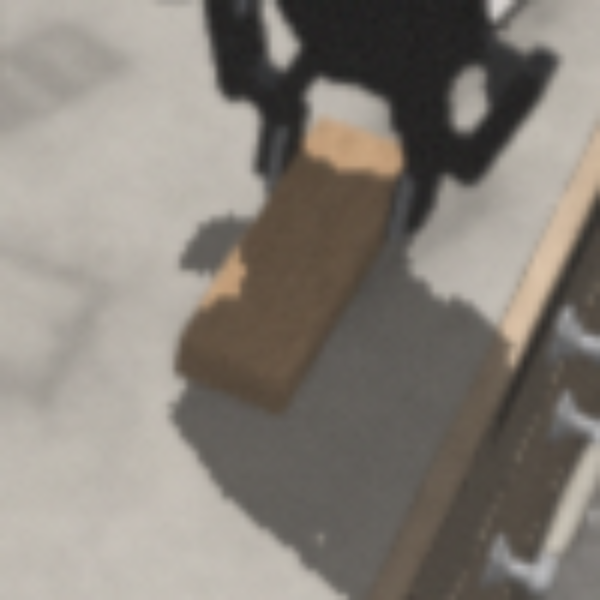

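```bash
python3 -m crank '{"travel":[[0,0,-0.7],[2,0,-1.4],[4.5,0,-1.4],[7,0,-1.4],[9.5,0,-1.4],[12,0.5,-1.4],[13.4,2,-1.4],[13.4,2,-1.4]],"rot":[[0,0,1],[0,0,3],[0,0,5],[0,0,7],[0,0,9],[0,0,10.4],[0,0,10.4],[0,0,10.4]]}'; python3 - <<'E'
from h import *
for c in ("top","scene"):
  im=bot.grab_frame(c)[:,:,::-1]; cv2.imwrite(f"pics/{c}3.png",im)
a=cv2.imread("pics/top3.png")[175:290,290:440]; b=cv2.imread("pics/scene3.png")[130:260,300:460]
cv2.imwrite("pics/t3.png",cv2.resize(a,None,fx=5,fy=5));cv2.imwrite("pics/s3.png",cv2.resize(b,None,fx=4.5,fy=4.5))
E
```

```text
clock: 4.45
position: [0.5616, -0.3747, 0.0753]
tool_rot: [3.141, -0.002, 1.731]
force: [-0.1, 0.8, -1.3]
grip_width: 0.0443
```

View pics/t3.png

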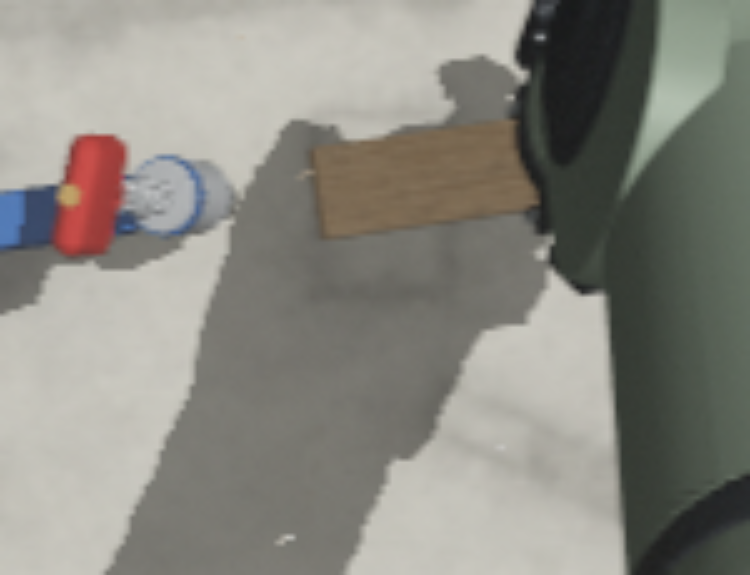

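View pics/s3.png

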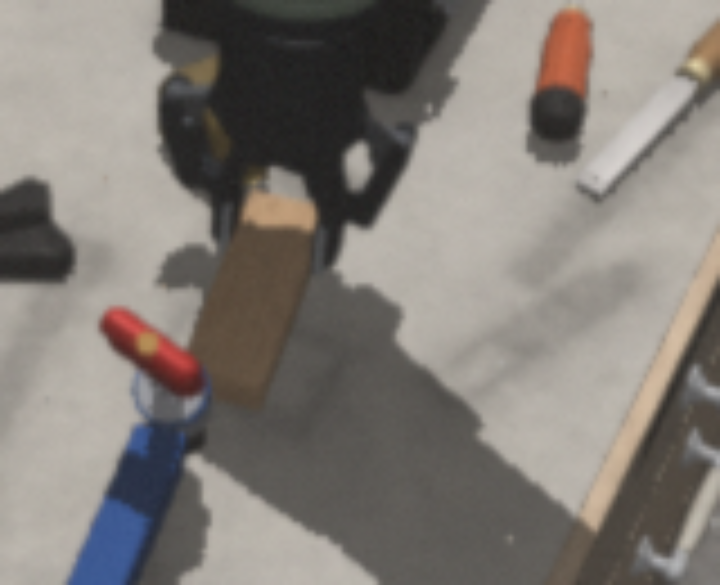

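```bash
python3 - <<'E'
from h import *
def loc(X):
    c,s=np.cos(S[2]),np.sin(S[2]);d=X[:2]-np.array(S[:2]);return np.array([c*d[0]+s*d[1],-s*d[0]+c*d[1],X[2]])
for p in((313,148),(322,238),(515,121),(535,207)):
  X=ray("top",unz(p,5,290,175),.0225);print(X,loc(X))
# foot ref: visible gray edge & ring
for p,z in(((235,197),.03),((168,195),.084)):
  X=ray("top",unz(p,5,290,175),z);print(X,loc(X))
E
```

```text
[ 0.5634 -0.2634  0.0225] [ 0.0189 -0.3025  0.0225]
[ 0.5197 -0.2683  0.0225] [-0.025  -0.3005  0.0225]
[ 0.579  -0.3619  0.0225] [ 0.019  -0.4022  0.0225]
[ 0.5372 -0.3717  0.0225] [-0.0238 -0.4054  0.0225]
[ 0.538  -0.2254  0.03  ] [-0.0003 -0.2609  0.03  ]
[ 0.5339 -0.1914  0.084 ] [ 0.0008 -0.2267  0.084 ]
```

```bash
python3 -m crank '{"travel":[[0,1.5,0],[-0.2,3,0],[-0.4,4.5,0],[-0.6,6,0],[-0.8,7.2,0],[-1,8.4,0],[-1.1,9.35,0],[-1.1,9.35,0]],"rot":[[0,0,0],[0,0,0],[0,0,0],[0,0,0],[0,0,0],[0,0,0],[0,0,0],[0,0,0]]}'; python3 - <<'E'
from h import *
for c in ("top","scene"):
  im=bot.grab_frame(c)[:,:,::-1]; cv2.imwrite(f"pics/{c}4.png",im)
a=cv2.imread("pics/top4.png")[175:290,290:440]; b=cv2.imread("pics/scene4.png")[130:260,300:460]
cv2.imwrite("pics/t4.png",cv2.resize(a,None,fx=5,fy=5));cv2.imwrite("pics/s4.png",cv2.resize(b,None,fx=4.5,fy=4.5))
E
```

```text
clock: 5.35
position: [0.5486, -0.2827, 0.0765]
tool_rot: [3.142, -0.0, 1.728]
force: [0.2, 0.4, -1.1]
grip_width: 0.044
```

View pics/t4.png

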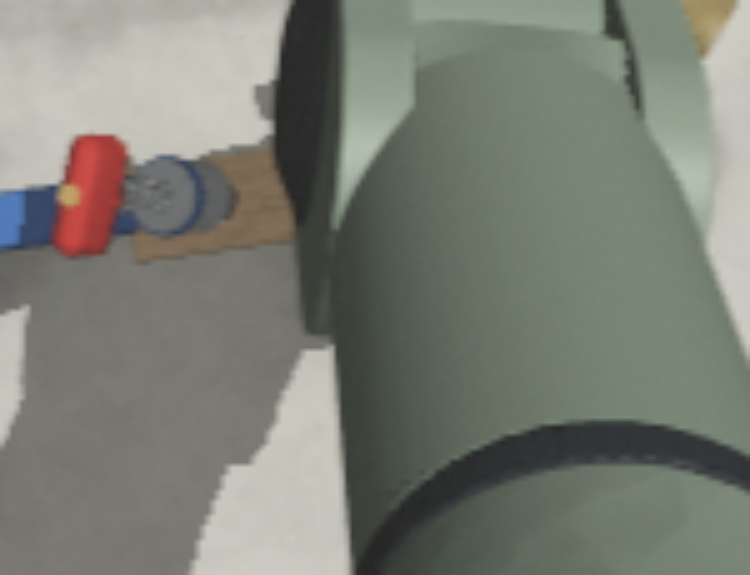

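View pics/s4.png

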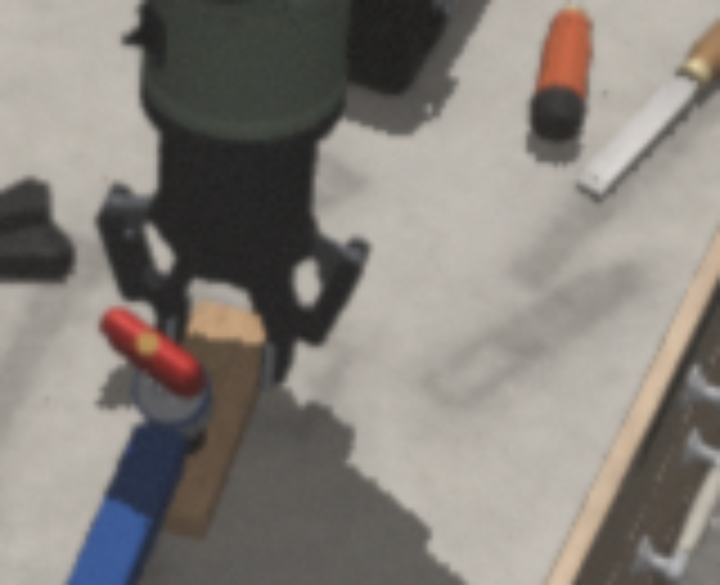

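```bash
python3 - <<'E'
from h import *
def loc(X):
    c,s=np.cos(S[2]),np.sin(S[2]);d=X[:2]-np.array(S[:2]);return np.array([c*d[0]+s*d[1],-s*d[0]+c*d[1],X[2]])
for p in((140,262),(290,240),(216,155),(270,149)):
  X=ray("top",unz(p,5,290,175),.0225);print(loc(X))
for p in((262,370),(205,530),(168,520)):
  X=ray("scene",unz(p,4.5,300,130),.022);print("sc",loc(X))
for p in((192,445),):
  X=ray("scene",unz(p,4.5,300,130),.03);print("pad?",loc(X))
s=segs(.027,-.3,.15)
draw("pics/scene4.png","pics/o4.png","scene",(310,190,370,260),9,s)
E
```

```text
[-0.0249 -0.2117  0.0225]
[-0.024  -0.285   0.0225]
[ 0.0216 -0.2552  0.0225]
[ 0.0211 -0.2817  0.0225]
sc [-0.022  -0.3079  0.022 ]
sc [-0.0246 -0.1976  0.022 ]
sc [-0.0059 -0.1977  0.022 ]
pad? [-0.0047 -0.2407  0.03  ]
```

View pics/o4.png

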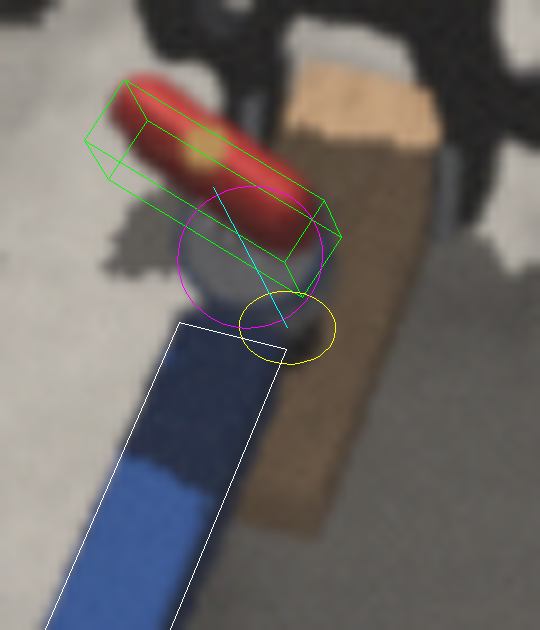

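```bash
python3 -m crank '{"travel":[[0.25,0.04,0],[0.25,0.04,-0.05],[0.25,0.04,-0.05]],"rot":[[0,0,0],[0,0,0],[0,0,0]]}';  python3 -m crank '{"travel":[[0,0,0],[0,0,0],[0,0,0],[0,0,0],[0,0,3],[0,0,7],[0,0,11],[0,0,15]],"rot":[[0,0,0],[0,0,0],[0,0,0],[0,0,0],[0,0,0],[0,0,0],[0,0,0],[0,0,0]]}' 1 30; python3 -m crank '{"travel":[[0,0,4],[0,0,8],[0,0,8]],"rot":[[0,0,0],[0,0,0],[0,0,0]]}'
cat >> h.py <<'E'
from scipy.spatial.transform import Rotation as Ro
c8,s8=np.cos(S[2]),np.sin(S[2]);RS=np.array([[c8,-s8,0],[s8,c8,0],[0,0,1]])
a=RS@AX
def goal(K,phi,back):
    e1=np.array([1,0,0]);e2=np.cross(AX,e1);wx=np.cos(phi)*e1+np.sin(phi)*e2;wy=np.cross(AX,wx)
    y=RS@wy;z=-a;x=np.cross(y,z);return K+back*a,np.c_[x,y,z]
def delta(P,R):
    o=bot.observe();R0=Ro.from_euler('xyz',o["tool_rot"]).as_matrix()
    return (P-o["position"])*100,np.degrees(Ro.from_matrix(R@R0.T).as_rotvec())
E
python3 - <<'E'
from h import *
o=bot.observe();print(o["position"],o["tool_rot"],o["qpos"])
K=np.array([.529,-.1559,.1443])
print("a",a)
for back in(.14,.056):
  P,R=goal(K,np.radians(-22.6),back);print(P,delta(P,R))
for c in ("top","scene"):
  im=bot.grab_frame(c)[:,:,::-1]; cv2.imwrite(f"pics/{c}5.png",im)
cv2.imwrite("pics/t5.png",cv2.resize(cv2.imread("pics/scene5.png")[130:290,280:460],None,fx=4,fy=4))
E
```

```text
clock: 5.75
position: [0.5509, -0.2842, 0.0757]
tool_rot: [-3.141, -0.0, 1.726]
force: [-0.0, -0.1, -1.1]
grip_width: 0.0441
clock: 6.55
position: [0.5507, -0.2837, 0.2275]
tool_rot: [-3.142, -0.0, 1.727]
force: [-0.5, -1.8, -0.2]
grip_width: 0.0855
clock: 6.85
position: [0.5524, -0.2843, 0.3113]
tool_rot: [3.135, 0.004, 1.726]
force: [-1.3, -0.2, 0.1]
grip_width: 0.0854
[ 0.5524 -0.2843  0.3113] [3.1353 0.0044 1.7264] [ 0.6518  0.5295 -0.4026  1.5929  0.2304  1.0586  0.3423]
a [-0.0773  0.494   0.866 ]
[ 0.5182 -0.0867  0.2655] (array([-3.4209, 19.7577, -4.5786]), array([-28.8993,  13.7706,  65.6396]))
[ 0.5247 -0.1282  0.1928] (array([ -2.7712,  15.6082, -11.853 ]), array([-28.8993,  13.7706,  65.6396]))
```

View pics/t5.png

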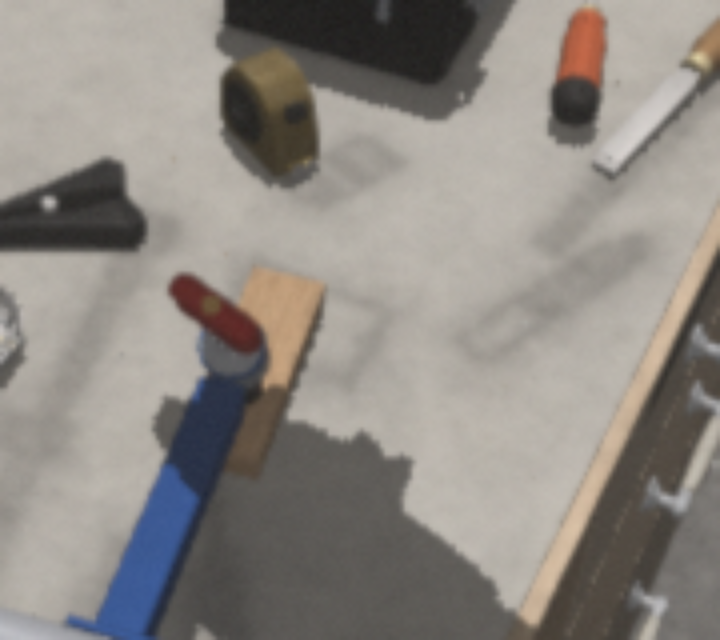

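```bash
python3 -m crank '{"travel":[[-0.4,2.2,1],[-0.8,4.4,1],[-1.1,6.6,1],[-1.5,8.8,1],[-1.9,11,1],[-2.3,13.2,1],[-2.7,15.4,0.5],[-3.0,17.6,0]],"rot":[[-3.2,1.5,7.3],[-6.4,3.1,14.6],[-9.6,4.6,21.9],[-12.8,6.1,29.2],[-16,7.6,36.5],[-19.2,9.2,43.8],[-22.4,10.7,51],[-25.6,12.2,58.3]]}'
python3 - <<'E'
from h import *
print(bot.observe()["qpos"])
K=np.array([.529,-.1559,.1443])
P,R=goal(K,np.radians(-22.6),.14);print(P,delta(P,R))
E
```

```text
clock: 7.75
position: [0.5204, -0.1069, 0.3047]
tool_rot: [-2.707, 0.199, 2.815]
force: [0.4, -0.2, -0.9]
grip_width: 0.0852
[ 0.2637  0.416  -0.5176  1.9049  0.772   1.0995  0.5315]
[ 0.5182 -0.0867  0.2655] (array([-0.2227,  2.019 , -3.9172]), array([-2.9227,  1.079 ,  7.1849]))
```

```bash
python3 -m crank '{"travel":[[-0.1,1,-2],[-0.2,2,-3.9],[-0.2,2,-3.9],[-0.2,2,-3.9]],"rot":[[-2.9,1.1,7.2],[-2.9,1.1,7.2],[-2.9,1.1,7.2],[-2.9,1.1,7.2]]}'
python3 - <<'E'
from h import *
print(bot.observe()["qpos"])
K=np.array([.529,-.1559,.1443])
P,R=goal(K,np.radians(-22.6),.056);print(P,delta(P,R))
for c in ("top","scene"):
  im=bot.grab_frame(c)[:,:,::-1]; cv2.imwrite(f"pics/{c}6.png",im)
cv2.imwrite("pics/s6.png",cv2.resize(cv2.imread("pics/scene6.png")[130:290,260:440],None,fx=4,fy=4))
cv2.imwrite("pics/t6.png",cv2.resize(cv2.imread("pics/top6.png")[165:275,250:400],None,fx=5,fy=5))
E
```

```text
clock: 8.15
position: [0.5188, -0.0882, 0.2665]
tool_rot: [-2.655, 0.193, 2.945]
force: [-0.4, -0.9, -0.1]
grip_width: 0.0854
[ 0.2028  0.465  -0.5167  1.9714  0.888   1.0534  0.4748]
[ 0.5247 -0.1282  0.1928] (array([ 0.5861, -4.0056, -7.3702]), array([-0.1533,  0.027 ,  0.3259]))
```

View pics/s6.png

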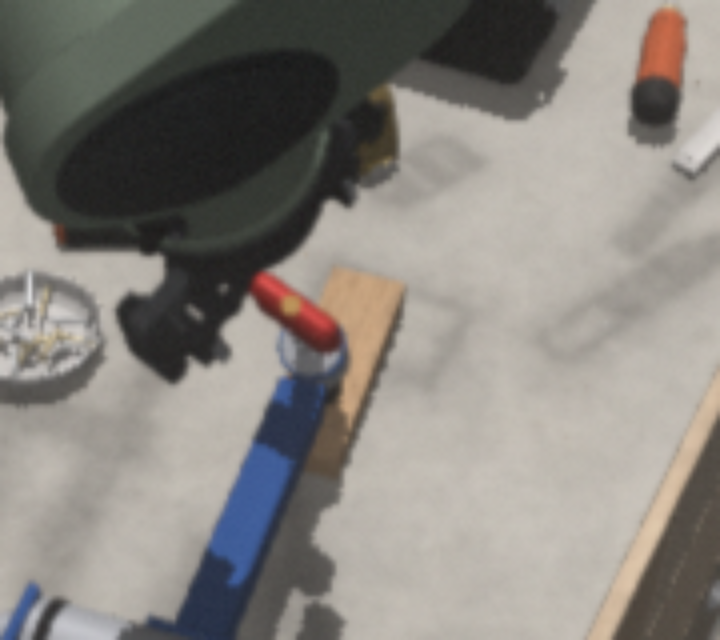

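View pics/t6.png

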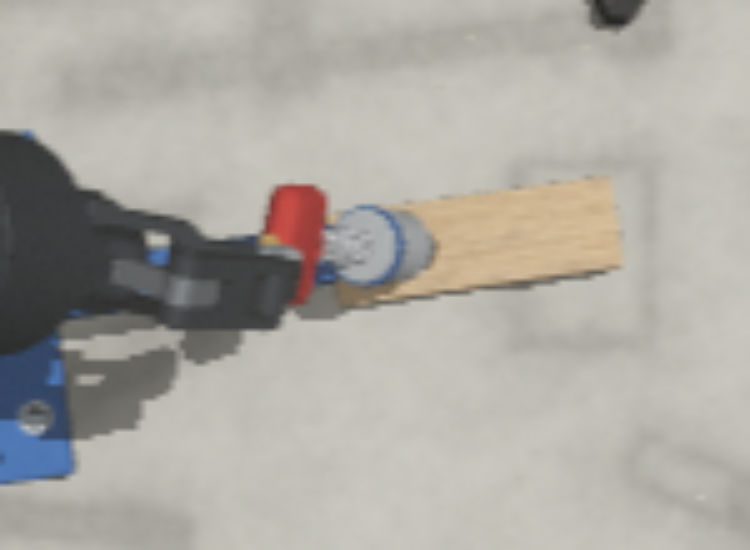

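```bash
python3 -m crank '{"travel":[[0.1,-0.8,-1.5],[0.2,-1.6,-3],[0.35,-2.4,-4.5],[0.5,-3.2,-5.9],[0.59,-4.0,-7.4],[0.59,-4.0,-7.4],[0.59,-4.0,-7.4]],"rot":[[0,0,0.3],[0,0,0.3],[0,0,0.3],[0,0,0.3],[0,0,0.3],[0,0,0.3],[0,0,0.3]]}'
python3 - <<'E'
from h import *
K=np.array([.529,-.1559,.1443])
P,R=goal(K,np.radians(-22.6),.056);print(P,delta(P,R))
for c in ("top","scene"):
  im=bot.grab_frame(c)[:,:,::-1]; cv2.imwrite(f"pics/{c}7.png",im)
cv2.imwrite("pics/s7.png",cv2.resize(cv2.imread("pics/scene7.png")[160:260,270:400],None,fx=6,fy=6))
cv2.imwrite("pics/t7.png",cv2.resize(cv2.imread("pics/top7.png")[180:250,270:370],None,fx=8,fy=8))
E
```

```text
clock: 8.95
position: [0.525, -0.1282, 0.1936]
tool_rot: [-2.655, 0.195, 2.949]
force: [0.8, 0.5, -0.3]
grip_width: 0.0855
[ 0.5247 -0.1282  0.1928] (array([-0.0306, -0.0077, -0.0789]), array([-0.1459,  0.1471,  0.0766]))
```

View pics/s7.png

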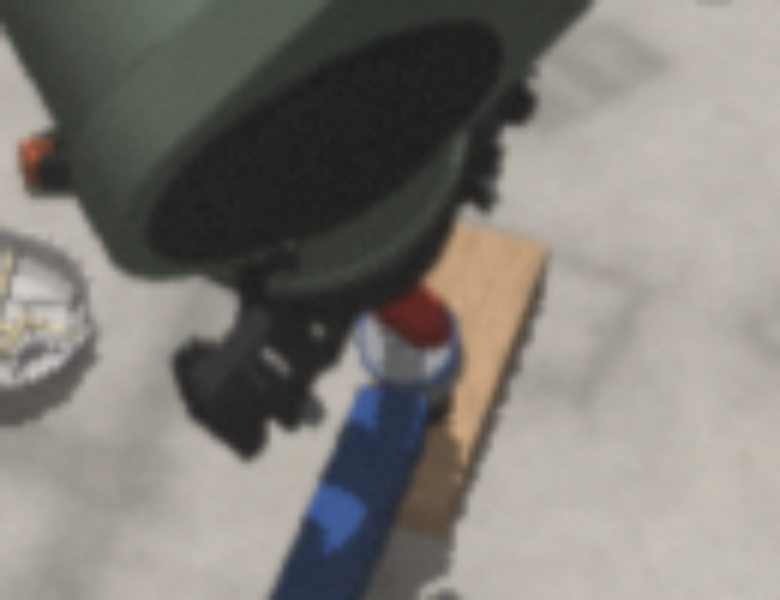

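View pics/t7.png

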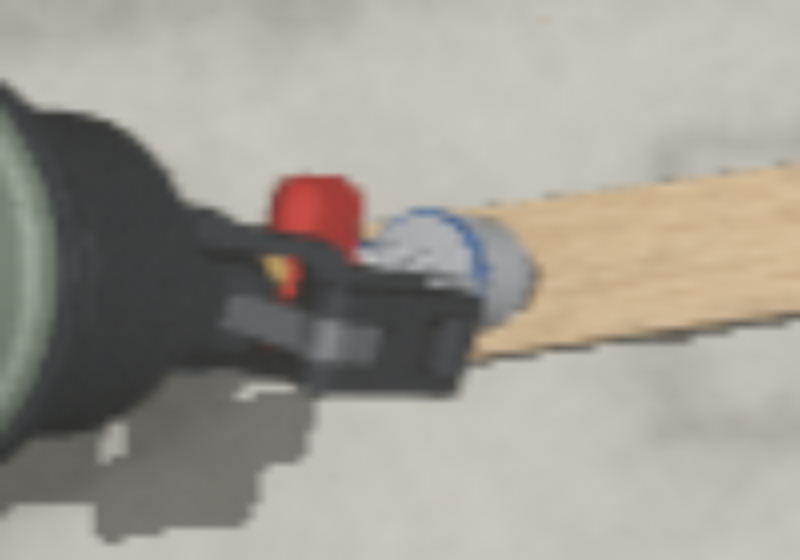

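```bash
python3 -m crank '{"travel":[[0,0,0],[0,0,0],[0,0,0],[0,0,0],[0,0,0],[0,0,0]],"rot":[[0,0,0],[0,0,0],[0,0,0],[0,0,0],[0,0,0],[0,0,0]]}' -0.4 20;python3 -m crank '{"travel":[[0,0,0],[0,0,0],[0,0,0],[0,0,0],[0,0,0],[0,0,0]],"rot":[[0,0,0],[0,0,0],[0,0,0],[0,0,0],[0,0,0],[0,0,0]]}' -1 20;
cat >> h.py <<'E'
def wrench():
    o=bot.observe();R=Ro.from_euler('xyz',o["tool_rot"]).as_matrix()
    print("pos",o["position"],"Ftool",R.T@o["force"],"Mtool",R.T@o["moment"],"w",o["grip_width"],"q7",o["qpos"])
E
python3 -c "
from h import *
wrench()
for c in ('top','scene'):
  im=bot.grab_frame(c)[:,:,::-1]; cv2.imwrite(f'pics/{c}8.png',im)
cv2.imwrite('pics/t8.png',cv2.resize(cv2.imread('pics/top8.png')[180:250,270:370],None,fx=8,fy=8))
wrench()"
```

```text
clock: 9.65
position: [0.5248, -0.1279, 0.1929]
tool_rot: [-2.655, 0.195, 2.95]
force: [-0.3, -0.1, 0.7]
grip_width: 0.0255
clock: 10.25
position: [0.5248, -0.128, 0.193]
tool_rot: [-2.654, 0.195, 2.95]
force: [-1.4, -2.0, 5.1]
grip_width: 0.0161
pos [ 0.5248 -0.128   0.193 ] Ftool [ 0.0251 -4.3902 -3.5864] Mtool [0.6291 0.2826 0.0298] w 0.016084994407559613 q7 [ 0.2249  0.5843 -0.45    2.0128  1.0441  0.9279  0.3721]
pos [ 0.5248 -0.128   0.193 ] Ftool [ 0.228  -3.1528 -3.959 ] Mtool [ 0.6778  0.3858 -0.0093] w 0.01569183386183505 q7 [ 0.2249  0.5843 -0.45    2.0128  1.0441  0.9279  0.3721]
```

View pics/t8.png

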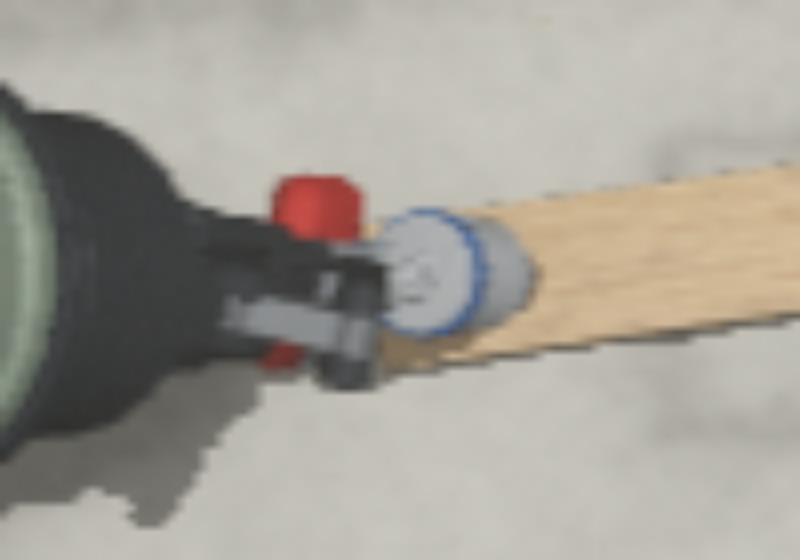

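```bash
python3 -m crank '{"travel":[[0,-0.02,-0.03],[0.01,-0.04,-0.06],[0.01,-0.05,-0.09],[0.01,-0.05,-0.09]],"rot":[[0.62,-3.95,-6.93],[1.24,-7.9,-13.86],[1.86,-11.85,-20.8],[1.86,-11.85,-20.8]]}'; python3 -c "
from h import *
wrench()
for c in ('top','scene'):
  im=bot.grab_frame(c)[:,:,::-1]; cv2.imwrite(f'pics/{c}9.png',im)
cv2.imwrite('pics/t9.png',cv2.resize(cv2.imread('pics/top9.png')[180:250,270:370],None,fx=8,fy=8))
wrench()"
```

```text
clock: 10.75
position: [0.5249, -0.1284, 0.192]
tool_rot: [-2.768, 0.374, 2.551]
force: [-0.9, -2.2, 2.3]
grip_width: 0.0156
pos [ 0.5249 -0.1284  0.192 ] Ftool [-1.2874 -2.8817 -1.0197] Mtool [0.5261 0.0674 0.0919] w 0.015614112010027426 q7 [ 0.1829  0.5775 -0.3926  2.0158  1.0254  0.8988 -0.0373]
pos [ 0.5249 -0.1284  0.192 ] Ftool [-1.3192 -3.8387 -0.8567] Mtool [0.4228 0.0915 0.0741] w 0.015445267153958397 q7 [ 0.1837  0.5776 -0.3937  2.0157  1.0257  0.8993 -0.0304]
```

View pics/t9.png

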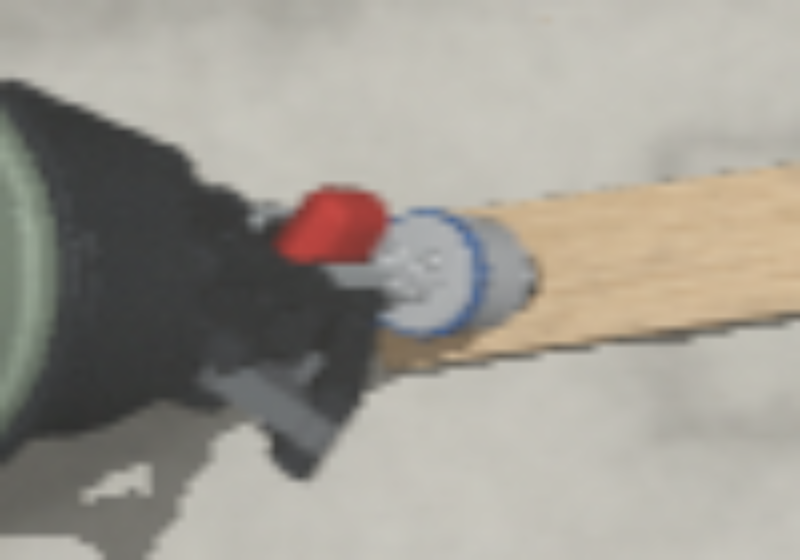

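```bash
python3 -m crank '{"travel":[[0,-0.02,-0.03],[0.01,-0.04,-0.06],[0.01,-0.05,-0.09],[0.01,-0.07,-0.12],[0.01,-0.09,-0.15],[0.02,-0.11,-0.18],[0.02,-0.11,-0.18]],"rot":[[0.62,-3.95,-6.93],[1.24,-7.9,-13.86],[1.86,-11.85,-20.8],[2.48,-15.8,-27.7],[3.1,-19.75,-34.65],[3.71,-23.7,-41.6],[3.71,-23.7,-41.6]]}'; python3 -c "
from h import *
wrench()
bot.grab_frame('top')
wrench()
bot.grab_frame('top')
wrench()
"
```

```text
clock: 11.55
position: [0.5253, -0.1293, 0.1901]
tool_rot: [3.092, 0.522, 1.632]
force: [1.2, -2.2, -1.3]
grip_width: 0.0158
pos [ 0.5253 -0.1293  0.1901] Ftool [-1.3599  0.9763  2.3222] Mtool [-0.1459  0.0416  0.1035] w 0.015826884089743688 q7 [ 0.0938  0.5679 -0.2719  2.0207  0.983   0.841  -0.8419]
pos [ 0.5253 -0.1293  0.1901] Ftool [-2.2916  0.6689  1.397 ] Mtool [-0.1568  0.0818  0.0337] w 0.015550471845382717 q7 [ 0.0943  0.5679 -0.2726  2.0207  0.9833  0.8414 -0.8372]
pos [ 0.5252 -0.1293  0.1901] Ftool [-1.1505  1.6906  1.7741] Mtool [-0.2052  0.0474  0.0499] w 0.015557061162416348 q7 [ 0.0946  0.5679 -0.2729  2.0207  0.9834  0.8415 -0.8364]
```

```bash
python3 -m crank '{"travel":[[0,-0.02,-0.03],[0.01,-0.04,-0.06],[0.01,-0.05,-0.09],[0.01,-0.05,-0.09]],"rot":[[0.62,-3.95,-6.93],[1.24,-7.9,-13.86],[1.86,-11.85,-20.8],[1.86,-11.85,-20.8]]}'; python3 -c "
from h import *
for i in range(3):
  wrench(); cv2.imwrite('pics/scene10.png',bot.grab_frame('scene')[:,:,::-1])
a=cv2.imread('pics/scene10.png')[190:270,290:390];cv2.imwrite('pics/s10.png',cv2.resize(a,None,fx=7,fy=7))
"
```

```text
clock: 12.05
position: [0.5254, -0.1299, 0.1892]
tool_rot: [2.87, 0.455, 1.164]
force: [2.7, -3.2, -3.3]
grip_width: 0.0157
pos [ 0.5254 -0.1299  0.1892] Ftool [-0.2     2.6213  4.6003] Mtool [-0.4238  0.289   0.0751] w 0.01571583040780377 q7 [ 0.0457  0.5651 -0.2069  2.023   0.9577  0.8115 -1.2408]
pos [ 0.5254 -0.1299  0.1892] Ftool [-1.4513  3.8112  3.8269] Mtool [-0.5478  0.3116  0.0373] w 0.015494685683015808 q7 [ 0.0462  0.5651 -0.2075  2.0231  0.9579  0.8118 -1.2364]
pos [ 0.5253 -0.1299  0.1893] Ftool [-0.3255  3.0815  2.8147] Mtool [-0.5465  0.2864  0.0444] w 0.016236551920979475 q7 [ 0.0465  0.565  -0.2078  2.0231  0.958   0.8119 -1.2358]
```

View pics/s10.png

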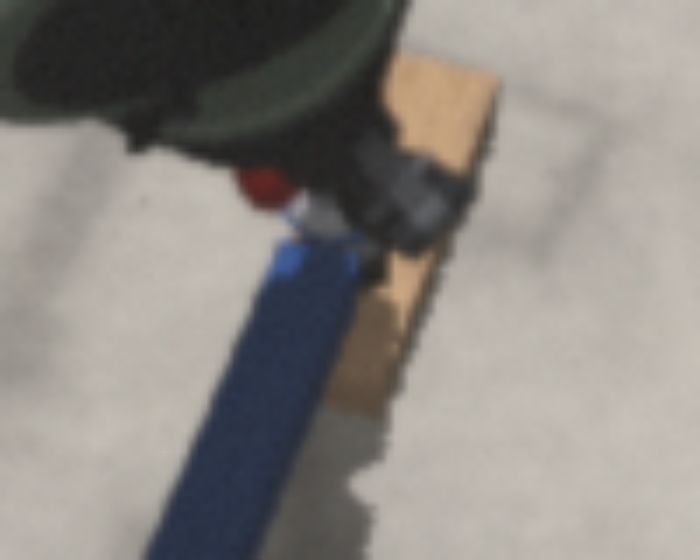

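```bash
cat > w.py <<'E'
from h import *
o=bot.observe();R=Ro.from_euler('xyz',o["tool_rot"]).as_matrix()
print("Ft",R.T@o["force"],"Mt",R.T@o["moment"],"F",o["force"],"rot/a z",o["position"]@a)
E
for i in 1; do
python3 -m crank '{"travel":[[0.001,-0.009,-0.015]],"rot":[[0.31,-1.98,-3.46]]}' >/dev/null; python3 w.py
python3 -m crank '{"travel":[[0.001,-0.009,-0.015]],"rot":[[0.31,-1.98,-3.46]]}'>/dev/null; python3 w.py
python3 -m crank '{"travel":[[0.001,-0.009,-0.015]],"rot":[[0.31,-1.98,-3.46]]}'>/dev/null; python3 w.py; done
```

```text
Ft [-0.855   3.6989  1.8347] Mt [-0.4955  0.4373 -0.0697] F [ 3.1382 -2.8069 -0.2276] rot/a z 0.05889672536688037
Ft [0.623  2.7803 2.7068] Mt [-0.533   0.4405 -0.0547] F [ 2.9417 -1.9238 -1.758 ] rot/a z 0.05875741986385228
Ft [0.4436 3.4812 3.5065] Mt [-0.5289  0.4883 -0.087 ] F [ 3.4323 -2.9284 -2.0626] rot/a z 0.058564672380649864
```

```bash
python3 -m crank '{"travel":[[0.001,-0.009,-0.015]],"rot":[[0.31,-1.98,-3.46]]}' >/dev/null; python3 w.py
python3 -m crank '{"travel":[[0.001,-0.009,-0.015]],"rot":[[0.31,-1.98,-3.46]]}'>/dev/null; python3 w.py
python3 -m crank '{"travel":[[0.001,-0.009,-0.015]],"rot":[[0.31,-1.98,-3.46]]}'>/dev/null; python3 w.py;  python3 -c "
from h import *
wrench();print(bot.observe()['tool_rot'])
for c in ('scene','top'): cv2.imwrite(f'pics/{c}11.png',bot.grab_frame(c)[:,:,::-1])
a=cv2.imread('pics/scene11.png')[190:270,290:390];cv2.imwrite('pics/s11.png',cv2.resize(a,None,fx=7,fy=7,interpolation=cv2.INTER_CUBIC))
"
```

```text
Ft [-0.1583  3.2389  3.0997] Mt [-0.5554  0.4852 -0.073 ] F [ 2.7338 -3.2336 -1.4812] rot/a z 0.05841212976012422
Ft [0.9711 3.7222 2.8177] Mt [-0.4783  0.5177 -0.0977] F [ 3.6624 -2.7366 -1.3547] rot/a z 0.05820851113791341
Ft [1.9789 3.6824 2.8263] Mt [-0.4542  0.5445 -0.0725] F [ 4.2172 -2.2801 -1.5749] rot/a z 0.05803634960891822
pos [ 0.5255 -0.1305  0.1884] Ftool [1.9789 3.6824 2.8263] Mtool [-0.4542  0.5445 -0.0725] w 0.01576717855366065 q7 [-0.0054  0.5635 -0.1377  2.026   0.9297  0.7798 -1.6377]
[2.709  0.3086 0.7404]
```

View pics/s11.png

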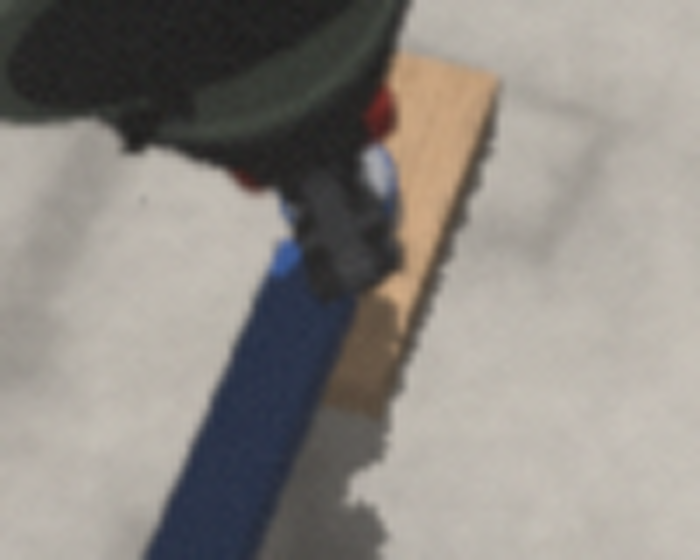

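```bash
python3 -m crank '{"travel":[[0.001,-0.009,-0.015]],"rot":[[0.31,-1.98,-3.46]]}' >/dev/null; python3 w.py
python3 -m crank '{"travel":[[0.001,-0.009,-0.015]],"rot":[[0.31,-1.98,-3.46]]}'>/dev/null; python3 w.py
python3 -m crank '{"travel":[[0.001,-0.009,-0.015]],"rot":[[0.31,-1.98,-3.46]]}'>/dev/null; python3 w.py
```

```text
Ft [0.9769 3.8254 2.6538] Mt [-0.5585  0.6105 -0.0751] F [ 3.4584 -3.1212 -0.9636] rot/a z 0.057876204614929004
Ft [1.8549 3.7194 3.4121] Mt [-0.5192  0.6919 -0.0854] F [ 3.9836 -3.1438 -1.779 ] rot/a z 0.05772901603819076
Ft [1.715  3.0451 2.9857] Mt [-0.5411  0.7366 -0.0772] F [ 3.3277 -2.7559 -1.5683] rot/a z 0.05752798522363304
```

```bash
python3 -m crank '{"travel":[[0.001,-0.009,-0.015]],"rot":[[0.31,-1.98,-3.46]]}' >/dev/null; python3 w.py
python3 -m crank '{"travel":[[0.001,-0.009,-0.015]],"rot":[[0.31,-1.98,-3.46]]}'>/dev/null; python3 w.py
```

```text
Ft [2.1121 4.1494 0.2536] Mt [-0.5047  0.6795 -0.0766] F [ 3.8742 -2.2241  1.3367] rot/a z 0.057423813587900815
Ft [ 1.7267  4.1159 -3.0098] Mt [-0.5575  0.596  -0.1606] F [ 3.0635 -0.9715  4.3188] rot/a z 0.057337660094193034
```

```bash
python3 -m crank '{"travel":[[0.001,-0.009,-0.015]],"rot":[[0.31,-1.98,-3.46]]}' >/dev/null; python3 w.py
```

```text
Ft [ 0.6111  5.0872 -3.9961] Mt [-0.5892  0.493  -0.1185] F [ 2.0808 -1.8464  5.8723] rot/a z 0.057312818732278815
```

```bash
python3 - <<'E'
from h import *
R0=Ro.from_euler('xyz',[-2.654,.195,2.95])
o=bot.observe()
for e in([-2.768,.374,2.551],[3.092,.522,1.632],[2.87,.455,1.164],[2.709,.3086,.7404],o["tool_rot"]):
    v=np.degrees((Ro.from_euler('xyz',e)*R0.inv()).as_rotvec()); print(v@a, np.linalg.norm(v))
cv2.imwrite('pics/top12.png',bot.grab_frame("top")[:,:,::-1]);python=0
wrench()
E
```

```text
-24.175976247358644 24.176543190259498
-71.98078532698841 71.98239346749509
-95.91171597707508 95.9138315335136
-119.89491708969594 119.89758837718415
-143.85912023735742 143.86240517679119
pos [ 0.5258 -0.1309  0.1878] Ftool [ 1.4267  4.5386 -2.3124] Mtool [-0.5812  0.4962 -0.0576] w 0.01608763508278885 q7 [-0.0612  0.5636 -0.0629  2.0287  0.8967  0.7466 -2.0346]
```

```bash
python3 -m crank '{"travel":[[-0.001,0.007,0.012]],"rot":[[-0.23,1.48,2.6]]}' >/dev/null; python3 w.py
python3 -m crank '{"travel":[[-0.001,0.007,0.012]],"rot":[[-0.23,1.48,2.6]]}' >/dev/null; python3 w.py
python3 -m crank '{"travel":[[0,0,0]],"rot":[[0,0,0]]}' >/dev/null; python3 w.py
```

```text
Ft [2.1789 3.1999 2.4136] Mt [-0.5949  0.6074  0.0298] F [ 3.4834 -2.8195 -0.8537] rot/a z 0.057380414516003043
Ft [2.5116 4.4206 4.416 ] Mt [-0.5556  0.7168  0.0037] F [ 4.6031 -4.4209 -2.1489] rot/a z 0.05738778718584888
Ft [2.6918 3.9685 0.5696] Mt [-0.5583  0.6245 -0.1403] F [ 4.249  -2.0964  0.9331] rot/a z 0.0573602663037832
```

```bash
for i in 1 2 3 4; do python3 -m crank '{"travel":[[0,0,0]],"rot":[[0,0,0]]}' >/dev/null; python3 w.py; done; python3 -c "
from h import *
o=bot.observe();R0=Ro.from_euler('xyz',[-2.654,.195,2.95])
print(np.degrees((Ro.from_euler('xyz',o['tool_rot'])*R0.inv()).as_rotvec())@a,o['clock'])"
```

```text
Ft [1.7459 4.0054 0.8231] Mt [-0.6051  0.6766 -0.1134] F [ 3.4381 -2.6729  0.8963] rot/a z 0.057363642571901054
Ft [2.1775 4.482  0.085 ] Mt [-0.6469  0.7479 -0.1102] F [ 3.9747 -2.4856  1.6915] rot/a z 0.05737966673307064
Ft [ 2.2815  5.0162 -0.3466] Mt [-0.7426  0.7413 -0.0955] F [ 4.2729 -2.6326  2.3019] rot/a z 0.05736579112733158
Ft [ 2.0348  5.3113 -0.7315] Mt [-0.7289  0.7624 -0.0752] F [ 4.1554 -2.7722  2.8164] rot/a z 0.05736708950066049
-137.982186372757 14.25
```

```bash
python3 -m crank '{"travel":[[-0.001,0.009,0.015],[-0.003,0.018,0.031],[-0.004,0.026,0.046],[-0.004,0.026,0.046],[-0.004,0.026,0.046]],"rot":[[-0.31,1.98,3.46],[-0.62,3.95,6.93],[-0.93,5.93,10.39],[-0.93,5.93,10.39],[-0.93,5.93,10.39]]}' >/dev/null; python3 w.py
for i in 1 2 3 ; do python3 -m crank '{"travel":[[0.0007,-0.0044,-0.0077]],"rot":[[0.155,-0.99,-1.73]]}' >/dev/null; python3 w.py; done
```

```text
Ft [1.3589 4.3323 1.4132] Mt [-0.6201  0.7294 -0.0653] F [ 3.8821 -2.7313  0.2863] rot/a z 0.05777829281988685
Ft [1.5268 3.398  1.4442] Mt [-0.6294  0.7355 -0.0895] F [ 3.3677 -2.1459 -0.1319] rot/a z 0.05768038744552793
Ft [2.0768 3.9446 1.8846] Mt [-0.6906  0.823  -0.0817] F [ 4.0969 -2.5542 -0.3401] rot/a z 0.05759356126587898
Ft [2.0149 4.9311 1.4706] Mt [-0.6635  0.791  -0.062 ] F [ 4.4726 -3.1999  0.5432] rot/a z 0.05751079849712489
```

```bash
python3 -m crank '{"travel":[[0.0007,-0.0044,-0.0077]],"rot":[[0.155,-0.99,-1.73]]}' >/dev/null; python3 w.py
```

```text
Ft [2.3934 5.1913 1.0207] Mt [-0.676   0.8049 -0.1283] F [ 4.7855 -3.1182  1.0464] rot/a z 0.05749097491215706
```

```bash
python3 -m crank '{"travel":[[0.0007,-0.0044,-0.0077]],"rot":[[0.155,-0.99,-1.73]]}' >/dev/null; python3 w.py
```

```text
Ft [ 1.9702  4.6717 -0.3029] Mt [-0.6683  0.718  -0.142 ] F [ 3.9457 -2.4149  2.0972] rot/a z 0.05742610938277109
```

```bash
python3 -m crank '{"travel":[[0,0,0],[0,0,0],[0,0,0],[0,0,0],[0,0,0]],"rot":[[0,0,0],[0,0,0],[0,0,0],[0,0,0],[0,0,0]]}' 0.1 20; python3 w.py;  python3 -m crank '{"travel":[[-0.15,0.99,1.73],[-0.39,2.5,4.3],[-0.62,4,7],[-0.8,5,8.7],[-0.8,5,11],[-0.8,5,14],[-0.8,5,14]],"rot":[[0,0,0],[0,0,0],[0,0,0],[0,0,0],[0,0,0],[0,0,0],[0,0,0]]}'
python3 - <<'E'
from h import *
for c in ("top","scene"):
  im=bot.grab_frame(c)[:,:,::-1]; cv2.imwrite(f"pics/{c}13.png",im)
cv2.imwrite("pics/s13.png",cv2.resize(cv2.imread("pics/scene13.png")[130:330,260:440],None,fx=3.3,fy=3.3))
cv2.imwrite("pics/t13.png",cv2.resize(cv2.imread("pics/top13.png")[165:275,250:400],None,fx=5,fy=5))
E
```

```text
clock: 15.75
position: [0.5252, -0.1309, 0.1877]
tool_rot: [2.645, 0.182, 0.481]
force: [0.4, 0.7, 0.5]
grip_width: 0.0477
Ft [ 0.6256 -0.1222 -0.7297] Mt [ 0.495   0.1935 -0.0163] F [0.4286 0.737  0.4604] rot/a z 0.057322558294604524
clock: 16.45
position: [0.5182, -0.0807, 0.331]
tool_rot: [2.644, 0.178, 0.481]
force: [-0.3, -0.6, 0.0]
grip_width: 0.0468
```

View pics/s13.png

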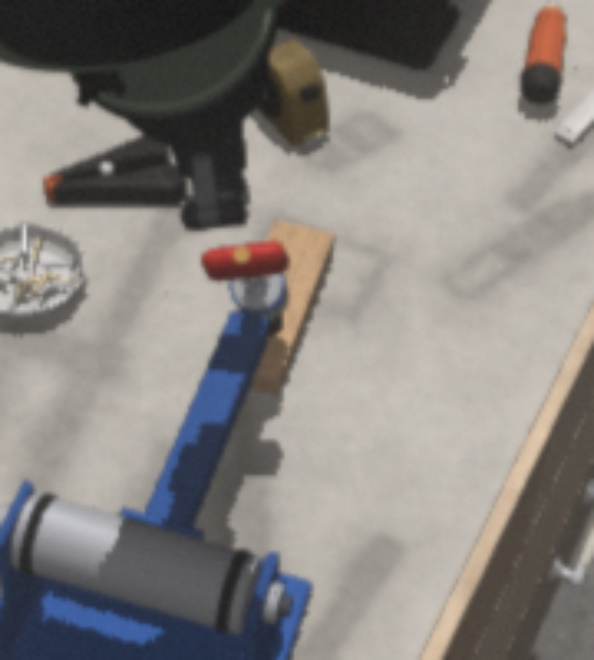

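View pics/t13.png

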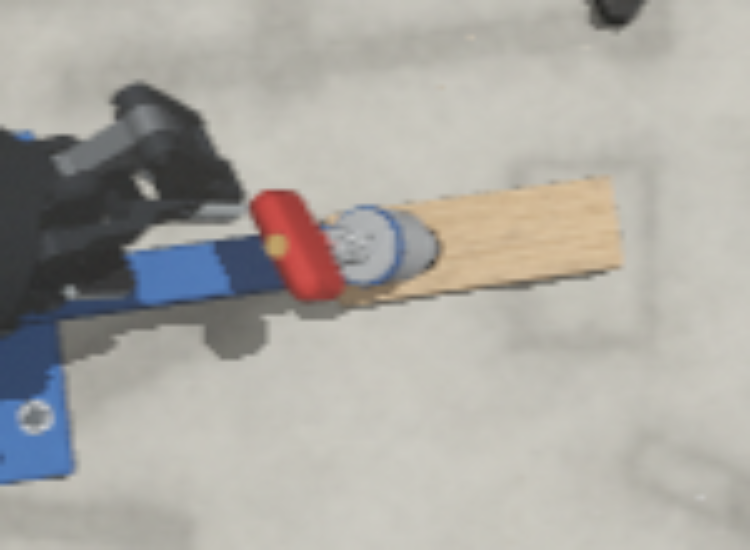

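```bash
python3 - <<'E'
from h import *
a0=cv2.imread("pics/scene0.png");a1=cv2.imread("pics/scene13.png")
g=lambda i:cv2.cvtColor(i[300:385,240:310],cv2.COLOR_BGR2GRAY).astype(np.float32)
print(cv2.phaseCorrelate(g(a0),g(a1)))
print(bot.job_done())
E
```

```text
((-0.10849705965596002, -0.20049460235178884), 0.5954680210278358)
the job is handed in; nothing more can be done
None
```

The pine packer lies flat on the bench under the foot, and the foot is screwed down so that it just bears on it. I handed the job in at about 16.5 s of the 69 s allowed.

- **Packer:** I gripped the offcut near one end and slid it in beneath the foot, lined up with the stand. By my measurements the whole pad is over the wood. There is about 10 mm to spare at the sides and more along the length. The pad is mostly hidden under the bush, so this rests on the fitted geometry and on the dark pad edge that shows over the wood in the last top picture.
- **Contact:** I turned the knob clockwise by the wing until the torque rose from about 0.07 to about 0.13 N m and the knob stopped going down. The first pass went about 10° past contact, which may have lifted the arm by up to about 0.4 mm for a moment. I backed off clear of the packer and came down again in 2° steps.
- **Where it stopped:** The second pass met contact at the same angle, about 133–134° of turn or about 5.1 mm of drop. I stopped at about 136°, so any remaining lift at the foot should be 0.1 mm or less. That is too small for the cameras to confirm.
- **Last checks:** The final pictures show the packer where I left it and nothing else disturbed. The stand's base shifted only about 0.2 pixel between the first and last pictures. The gripper had let go and was clear of everything.
- **Disagreement:** The knob measured about 10 mm farther out along the arm than the stated dimensions imply. I gripped it where I measured it, and the grip held with low forces.

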